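# Uncover the filter changer and hold its slide at the click stop

### The arm

A 7-joint arm with a two-finger parallel gripper is mounted at the origin on the work surface. World frame = base frame: x ahead of the robot, y to its left, z up, the work surface at z = 0. Lengths are in mm, angles in rad, forces in N, time in s.
With the tool pointing down it reaches from about 400 to 875 mm from the base axis. Payload 4.4 kg.
Tool frame: the origin (TCP) lies midway between the tips of the shut fingers; the grasp point (between the pads) lies behind it (pinch_z is the z of the grasp point in the tool frame, in mm); z points along the fingers, y is the line along which they close (so a half turn about z gives the same grasp; the last joint's range is limited). The gripper opens to 85 mm and grips with 20 to 120 N. Pads are 22 mm wide; open, the fingers measure 114 mm over their backs; the gripper's body (76 mm by 85 mm) begins 54 mm behind the grasp point. The pads swing forward as they close: fully open they stand 13 mm farther back than shut.
Start: joints at [1.119, 0.628, 0.038, 1.517, -0.027, 0.996, -0.02], TCP at [244.623, -602.227, 231.313] pointing down, gripper open.
Joint ranges: [-3.06, 3.06], [-0.37, 2.12], [-1.25, 1.32], [0.18, 2.47], [-1.1, 4.24], [0.23, 1.98], [-2.94, 2.94]. Speed limits (rad/s): [2.57, 2.57, 3.14, 3.14, 3.14, 3.14, 3.14].

### API

Orientations are given as a unit quaternion [w, x, y, z].
In Python, from rig import * gives the robot as it stands.
- The arm moves only by the tool drive_tool, never from a script. Its arguments are lists of equal length, an entry for each row: "translation": the shift along the tool's x, y, z in mm, a list of three; "turn": the turn about the tool's z in degrees; "gripper": the opening, from 0 (shut) to 1 (fully open). A call has 1 to 12 rows; each row is the pose to reach, as a shift and turn from the pose commanded when the call began, along the tool's axes at that moment; what a row does not reach only later rows make up. A row lasts 1/8 s, in which the tool goes at most 62.5 mm and 10.7 degrees, less where a joint would pass 70% of its speed; a pose out of reach is approached as far as the arm can. A call with a gripper value outside its range is refused whole. The fingers move at their own pace and stop on an object; the grip force is fixed at half the most. Time passes only in rows, so rows that repeat a pose let the fingers close. It gives the time, the measured TCP pose, the force, the opening and the grip force at its end, in the units of the state.
- observe(): the state, without advancing time (a new reading comes with each control period).
- grab_frame(name): name is "scene" or "side" or "wrist"; returns a dict with "img" (480x640x3 uint8, blue, green, red), "depth" (480x640 float32, mm along the optical axis (not along the pixel's ray), 0 where there is no reading), "fx", "fy", "cx", "cy" (pixels), "eye" and "rotation" of the camera in the world. Camera axes: x right, y down, z forward; pixel columns grow to the right and rows downward; lengths in mm; the calibration is good to about 2 mm. A picture is of the moment at which its call begins.
- job_done(): hands the job in; it is judged then, once.
The state is a dict: "time_s": time; "qpos": joint angles; "joint_vel": joint speeds; "effort": joint torques, N m; "position": TCP position; "tcp_rot": TCP orientation; "force": force on the tool from outside, world axes, zero at the start; "torque": the same for the moment, N m; "width": opening from 0.0 (shut) to 1.0 (fully open); "grasp_force": force on a finger pad.
Only numpy, scipy, OpenCV 4.12 (cv2) and the standard library are available. Lean on these libraries where they do the work, as an engineer would, in place of code of your own. Each camera call takes 0.05 s, during which the arm holds its last target. There are 200 camera calls.

### The job

Lift the white hood off the filter changer by its black knob and set it down gently, upright, in the middle of the green mat. Then grip the orange tab and slide the filter carriage along its rail until you feel it click into the detent notch, without running it on into the far end stop; finish there, still holding the tab, with the carriage resting in the notch. Leave everything else on the bench where it is.

Things in the scene. Friction and masses are not known exactly. Their poses are not given: they have to be found in the camera images.
- changer: Filter changer, fixed on the bench left or right, turned up to 0.45 rad: low open aluminium housing, 110 mm (x) by 210 mm (y), walls 6 mm, rim 30 mm high, two steel lugs inside the long walls up to 36 mm. Origin: centre of its underside, on the bench. A rail runs along its y; at +x a black lens tube sticks out 41 mm, its top 28 mm high.
- carriage (a joint): How far the carriage is slid along the rail, m: 0 at the -y stop, growing towards the changer's +y, 0.1 at the far stop. Starts at 0 to 0.01; rubbing drag about 4 N. A notch is hidden in the rail at one place between 0.035 and 0.08 of this travel, different each time: over its last 5 mm the drag vanishes and the carriage is lightly drawn in, and to leave it either way takes about 15 N.
- tab (a point): Grip point of the carriage's upright orange tab: 14 mm thick along the rail (y), 26 mm wide (x), top 74 mm above the bench; the point is on its axis, 12 mm below the top. Under it a 60 x 60 mm grey plate with coloured discs, top 26 mm above the bench. Axes as the changer's. At joint value 0 the tab is 50 mm to the -y side of the changer's centre.
- ball (a joint): How far the sprung detent ball under the carriage has dropped, m: about 0 on the flat of the rail, about 0.0032 when it sits in the notch; 0.0018 means the carriage is 2 mm off the notch. Not visible from outside, but felt as described for the carriage.
- hood: Loose white hood, 0.2 to 0.42 kg: open-bottomed box 110 (x) x 210 (y) mm, 52 mm high, 5 mm walls, black knob on top. Starts on the changer's rim over the tab, axes as the changer's; lift it at least 60 mm straight up to clear the tab. Origin: centre of its lower edge plane (30 mm above the bench on the changer, 3 mm on the mat).
- knob (a point): Centre of the hood's round black knob: 28 mm across, 22 mm high, upright axis; 73 mm above the hood's origin, underside of the knob 10 mm over the hood's top.
- mat: Green mat fixed flat on the bench, 160 mm (its x) by 250 mm (its y), 3 mm thick, turned up to 0.3 rad, on the side of the robot where the changer is not. Origin: centre of its underside.
- amber_bottle: Bystander: capped amber glass bottle, 86 mm across, 170 mm tall, behind on the left. Origin: centre of its underside.
- clear_jar: Bystander: clear jar with blue cap, 56 mm across, 80 mm tall. Origin: centre of its underside.
- vial_tray: Bystander: blue divided tray, 90 x 140 x 35 mm. Origin: centre of its underside.
- beaker: Bystander: steel beaker, 60 mm across, 70 mm tall. Origin: centre of its underside.
- screwdriver: Bystander: red-handled screwdriver lying on the bench in the middle, 160 mm long, 26 mm high. Origin: on its axis, resting on the bench.
- vial: Bystander: small amber vial with white cap, 28 mm across, 45 mm tall. Origin: centre of its underside.
- filter_case: Bystander: grey plastic case, 80 x 80 x 30 mm. Origin: centre of its underside.

How it is judged (in metres and radians):
On the way, in this order (a step that is already met when the one before it is completed fails the run):
1. the hood stands on the mat, let go (horizontal distance between hood and mat below 0.045 m and height (world z) of hood below 0.008 m and angle between hood's own z axis and vertical below 0.1 rad and linear speed of hood below 0.03 m/s and contact force between the arm and hood below 0.1 N), for 0.2 s.
2. the carriage rests in the detent notch, held by the fingers (value of joint ball above 0.0018 m and velocity of joint carriage between -0.005 and 0.005 m/s and contact force between the fingers and carriage above 1.5 N), for 0.2 s.
At the end, for the whole second after the job is handed in: The fingers still grip the carriage (over 1.5 N) and it is at rest with the detent ball in the notch (ball dropped more than 1.8 mm, i.e. within 2 mm of the notch); the hood stands upright and still on the mat, its centre within 45 mm of the mat's, untouched by the robot (all of step 1 and all of step 2); the arm keeps its last pose, push and grip.
It fails at once if a bystander is pushed more than 30 mm (distance of any of amber_bottle, clear_jar, vial_tray, beaker, screwdriver, vial, filter_case from where it was at the start of the episode above 0.03 m).
It fails at once if the carriage is run into the far end stop (value of joint carriage above 0.097 m).
It fails at once if the hood is tipped over (angle between hood's own z axis and vertical above 0.6 rad).
It fails at once if the hood is dropped (height (world z) of hood below 0.06 m and linear speed of hood above 0.7 m/s).
It also fails if it takes over 64 s, if anything falls off the work surface, if the arm or the gripper's body presses on something with over 40 N, if the wrist force passes 120 N, or if a joint passes its speed limit or range.

## Working session

There is one attempt and no reset: what is moved stays moved. The work goes in short steps, Python scripts to look and compute and a tool call to move; the robot and the scene stay as the last step left them, time stands still between calls to the robot, and variables do not carry over. Pictures are saved under pics/ and viewed, at most 10 in all, crops included, and the job is handed in when it is done.

Besides the shell and the picture viewer there is one more tool, called after "Call:" by a JSON object that holds its "op" and its "data". drive_tool: Moves the arm, as the interface text tells. Its arguments: {"type":"object","properties":{"translation":{"type":"array"},"turn":{"type":"array"},"gripper":{"type":"array"}},"required":["translation","turn","gripper"]}

```bash
ls; mkdir -p pics; python3 - <<'E'
from rig import *
import cv2,numpy as np
s=observe();print(s)
ims=[]
for n in("scene","side"):
    f=grab_frame(n);np.savez(n+".npz",**f);print(n,f["fx"],f["cx"],f["cy"],f["eye"],f["rotation"]);cv2.imwrite(f"pics/{n}0.png",f["img"])
E
```

```text
pics
{'time_s': 0.0, 'qpos': array([ 1.11918193,  0.62934504,  0.03844174,  1.51837476, -0.02702638,
        0.99630671, -0.01999873]), 'joint_vel': array([-1.19218635e-03, -4.94305362e-04, -1.16541019e-03,  7.03027855e-04,
       -4.92448361e-07,  3.15848110e-05, -1.08115698e-04]), 'effort': array([ 1.08169967e-03, -5.63405800e+01,  1.22634351e+00, -1.93445796e+01,
        1.10841476e-02,  1.06432577e-02,  6.01275318e-06]), 'position': array([ 244.39995851, -601.62055929,  230.38762757]), 'tcp_rot': array([-9.39988529e-04,  9.81451837e-01,  1.91706477e-01, -1.85260115e-04]), 'force': array([ 0.22177461, -0.23084176, -0.21207424]), 'torque': array([-0.02262016,  0.03968089,  0.0233966 ]), 'grasp_force': 0.0, 'width': 1.0013197037185075}
scene 500.5194648372216 319.6646357013075 240.2211172983038 [1247.27003161  445.69572445  593.98210529] [-0.2108899   0.40720408  0.77953598 -0.42665437]
side 537.5105816402785 318.81014161287186 241.33392055353195 [ 18.24682969 576.33718062 727.0340024 ] [ 0.16776242 -0.3534534   0.82166361 -0.41448205]
```

View pics/scene0.png

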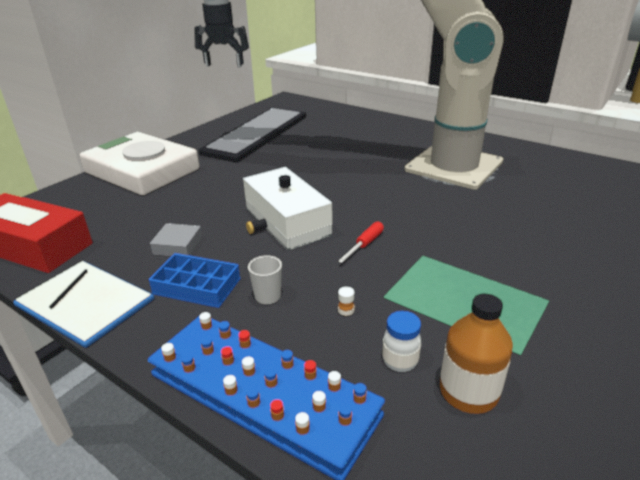

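View pics/side0.png

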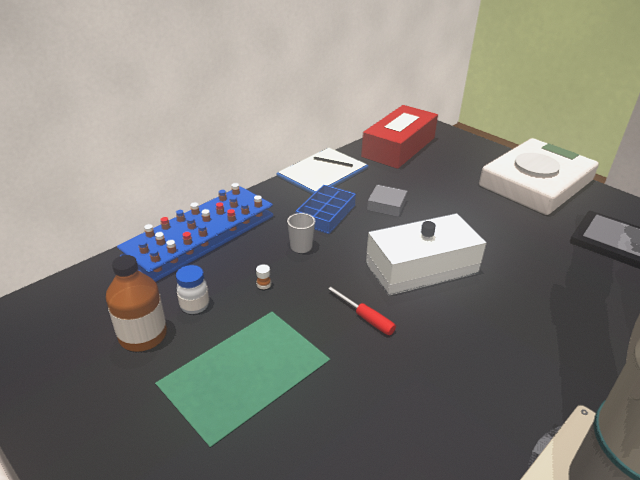

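The scene view shows the knob at (285,183), the hood around it, and the mat at about (467,300). In the side view the knob is at (428,229) and the mat at (243,374).

```bash
cat >h.py <<'E'
import numpy as np,cv2
from scipy.spatial.transform import Rotation as R
def rot(f): return R.from_quat(np.asarray(f["rotation"])[[1,2,3,0]]).as_matrix()
def plane(f,uv,z):
    uv=np.atleast_2d(uv).astype(float)
    d=np.c_[(uv[:,0]-f["cx"])/f["fx"],(uv[:,1]-f["cy"])/f["fy"],np.ones(len(uv))]@rot(f).T
    return (f["eye"]+d*((z-f["eye"][2])/d[:,2])[:,None])
def cloud(f):
    v,u=np.mgrid[:480,:640];D=f["depth"].astype(float)
    return np.stack([(u-f["cx"])/f["fx"]*D,(v-f["cy"])/f["fy"]*D,D],-1)@rot(f).T+f["eye"]
def rect(P):
    (c,(w,h),a)=cv2.minAreaRect(P[:,:2].astype(np.float32))
    if w>h: w,h,a=h,w,a+90   # a = direction of short side (x)
    return np.round(c,1),round(w,1),round(h,1),round((a+90)%180-90,2)
def big(m):
    n,l,s,c=cv2.connectedComponentsWithStats(m.astype(np.uint8)); i=1+s[1:,4].argmax(); return l==i
E
python3 - <<'E'
from h import *
for n,k in(("scene",(285,183)),("side",(428,229))):
    f=dict(np.load(n+".npz"));hsv=cv2.cvtColor(f["img"],cv2.COLOR_BGR2HSV)
    m=big((abs(hsv[...,0].astype(int)-75)<15)&(hsv[...,1]>80)&(hsv[...,2]>50))
    if n=="scene": m[:200]=0
    v,u=np.nonzero(m);print(n,"mat",rect(plane(f,np.c_[u,v],3)))
    C=cloud(f);Y,X=np.mgrid[:480,:640]
    near=(abs(X-k[0])<80)&(abs(Y-k[1])<80)&(f["depth"]>0)
    t=big(near&(abs(C[...,2]-82)<5)&(hsv[...,2]>120)&(hsv[...,1]<60))
    v,u=np.nonzero(t);print("top",rect(plane(f,np.c_[u,v],82)),np.median(C[t][:,2]))
    b=big(near&(hsv[...,2]<70)&(abs(X-k[0])<12)&(abs(Y-k[1])<14)&(C[...,2]>80));v,u=np.nonzero(b)
    print("knob px",u.min(),u.max(),v.min(),v.max(),plane(f,[[ (u.min()+u.max())/2,(v.min()+v.max())/2]],103), C[b].max(0),
     [ (t,plane(f,[[u.mean(),v.mean()]],103)) for t in "m"])
    for name,sel in(("screw",(hsv[...,1]>170)&((hsv[...,0]<6)|(hsv[...,0]>174))&(C[...,2]<40)&(abs(C[...,1])<250)&(C[...,0]<720)),):
        q=C[big(sel&(f["depth"]>0))];print(name,q.min(0),q.max(0))
E
```

```text
scene mat (array([527.6, 244.2]), 162.7, 250.5, -0.48)
top (array([ 495.3, -195.4]), 115.4, 219.7, -23.57) 82.33027027936677
knob px 280 289 176 187 [[ 491.37253307 -197.68906     103.        ]] [ 507.55876029 -183.1728429   117.23985425] [('m', array([[ 490.74700509, -198.2193041 ,  103.        ]]))]
screw [ 3.81619944e+02 -2.82897265e+01 -1.59648178e-01] [493.40524245  11.85790094  27.93670499]
side mat (array([527.2, 243. ]), 159.5, 249.5, -0.56)
top (array([ 490. , -195.5]), 117.1, 214.5, -23.56) 81.6656231633375Traceback (most recent call last):
  File "<stdin>", line 11, in <module>
  File "h.py", line 16, in big
    n,l,s,c=cv2.connectedComponentsWithStats(m.astype(np.uint8)); i=1+s[1:,4].argmax(); return l==i
                                                                      ~~~~~~~~~~~~~~^^
ValueError: attempt to get argmax of an empty sequence
```

```bash
python3 - <<'E'
import rig; print([n for n in dir(rig) if n[0]!='_'], getattr(rig,'pinch_z',None))
from h import *
f=dict(np.load("scene.npz"));C=cloud(f)
for n,(a,b,c,d) in dict(bottle=(450,500,340,395),jar=(388,416,342,362),tube=(248,264,219,233),beaker=(255,278,265,298),vial=(340,354,290,312)).items():
    q=C[c:d,a:b].reshape(-1,3);print(n,np.round(np.median(q,0)),np.round(q.min(0)),np.round(q.max(0)))
E
```

```text
['IKError', 'grab_frame', 'job_done', 'observe', 'pinch_z'] -18.700000000000003
bottle [758. 338.  89.] [727. 297.  22.] [1247.  446.  594.]
jar [747. 227.  43.] [728. 204.  15.] [1247.  446.  594.]
tube [ 564. -224.   18.] [ 521. -283.   -2.] [ 586. -213.   30.]
beaker [734. -49.  45.] [694. -89.   8.] [1247.  446.  594.]
vial [683.  88.  34.] [620.  62.  -0.] [1247.  446.  594.]
```

Call:
{"op": "drive_tool", "data": {"translation": [[30,-22,0],[64,-47,0],[96,-71,0],[128,-94,0],[160,-118,0],[192,-141,0],[224,-165,0],[256,-189,0],[288,-212,0],[320,-236,0],[352,-260,0],[382,-283,0]], "turn": [3,7,11,15,19,23,27,31,35,39,43,45.7], "gripper": [1,1,1,1,1,1,1,1,1,1,1,1]}}

```text
time_s: 1.6
position: [492.5, -194.8, 231.1]
tcp_rot: [-0.0, 0.979, -0.205, -0.0]
force: [0.7, -0.9, 0.4]
width: 1.004
grasp_force: 0.0
```

```bash
python3 - <<'E'
from rig import *
from h import *
f=grab_frame("wrist");np.savez("w1.npz",**f);cv2.imwrite("pics/w1.png",f["img"]);C=cloud(f);hsv=cv2.cvtColor(f["img"],cv2.COLOR_BGR2HSV)
t=big((abs(C[...,2]-82)<4)&(hsv[...,2]>110)&(hsv[...,1]<60));v,u=np.nonzero(t);print(rect(plane(f,np.c_[u,v],82)))
k=(abs(C[...,2]-114)<5)&(hsv[...,2]<80)&(f["depth"]>0)&(np.hypot(C[...,0]-492,C[...,1]+196)<40)
if k.any():
    k=big(k);v,u=np.nonzero(k);P=plane(f,np.c_[u,v],114);print("knob",P.min(0),P.max(0),cv2.minEnclosingCircle(P[:,:2].astype(np.float32)))
print(observe()["position"],observe()["qpos"])
E
```

```text
(array([ 490.9, -199.7]), 109.6, 210.1, -23.72)
knob [ 477.60091819 -213.12384612  114.        ] [ 505.21951199 -185.96223223  114.        ] ((491.3596496582031, -199.75967407226562), 14.05262279510498)
[ 495.76017451 -188.77533637  230.80587697] [ 0.15043019  0.46720922  0.23773217  1.85561903 -0.14973532  0.83591569
 -1.51381254]
```

View pics/w1.png

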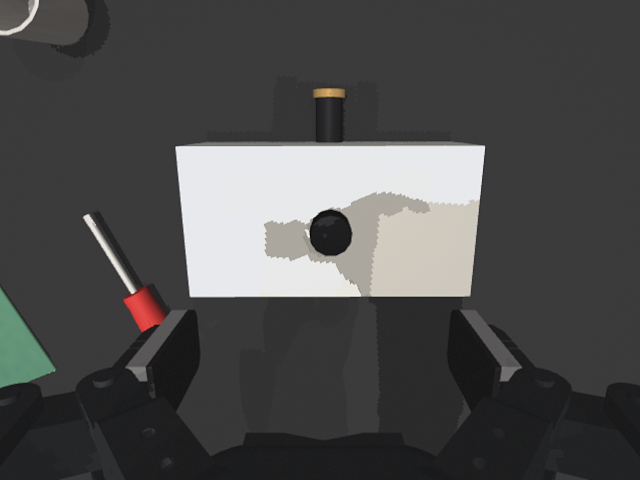

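The wrist view shows the knob at (330,232), centred on the hood, and the lens tube above it at (330,115).

Call:
{"op": "drive_tool", "data": {"translation": [[0.5,3.2,20],[0.5,3.2,45],[0.5,3.2,70],[0.5,3.2,90],[0.5,3.2,100],[0.5,3.2,100],[0.5,3.2,100],[0.5,3.2,100]], "turn": [0,0,0,0,0,0,0,0], "gripper": [1,1,1,1,1,1,1,1]}}

```text
time_s: 2.65
position: [491.7, -199.7, 132.1]
tcp_rot: [0.0, 0.979, -0.204, 0.001]
force: [0.0, -0.4, 0.8]
width: 0.999
grasp_force: 0.0
```

```bash
python3 - <<'E'
from rig import *
from h import *
f=grab_frame("wrist");C=cloud(f);hsv=cv2.cvtColor(f["img"],cv2.COLOR_BGR2HSV)
k=(abs(C[...,2]-114)<5)&(hsv[...,2]<80)&(f["depth"]>0)&(np.hypot(C[...,0]-492,C[...,1]+196)<40)
if k.any():
    k=big(k);v,u=np.nonzero(k);P=plane(f,np.c_[u,v],114);print("knob",cv2.minEnclosingCircle(P[:,:2].astype(np.float32)))
s=observe();print(s["position"],s["force"])
E
```

```text
knob ((491.8708190917969, -199.82077026367188), 14.414937019348145)
[ 491.67701434 -199.55420921  131.9891345 ] [-0.2383173   0.64590428  0.12089206]
```

Aligned. Now I'll descend and grip.

Call:
{"op": "drive_tool", "data": {"translation": [[0,0,15],[0,0,30],[0,0,40],[0,0,45],[0,0,45],[0,0,45],[0,0,45],[0,0,45],[0,0,45],[0,0,45],[0,0,45],[0,0,45]], "turn": [0,0,0,0,0,0,0,0,0,0,0,0], "gripper": [1,1,1,1,1,0,0,0,0,0,0,0]}}

```text
time_s: 4.2
position: [491.5, -199.4, 86.8]
tcp_rot: [-0.0, 0.979, -0.204, 0.0]
force: [-1.7, 1.3, 6.5]
width: 0.31
grasp_force: 58.7
```

Gripped: width 0.31 is about 26–28 mm. Next, lift slowly by 110 mm.

Call:
{"op": "drive_tool", "data": {"translation": [[0,0,-3],[0,0,-10],[0,0,-20],[0,0,-32],[0,0,-44],[0,0,-56],[0,0,-68],[0,0,-80],[0,0,-92],[0,0,-104],[0,0,-110],[0,0,-110]], "turn": [0,0,0,0,0,0,0,0,0,0,0,0], "gripper": [0,0,0,0,0,0,0,0,0,0,0,0]}}

```text
time_s: 5.7
position: [491.5, -199.5, 196.7]
tcp_rot: [0.0, 0.979, -0.204, 0.0]
force: [-0.3, 0.6, -4.9]
width: 0.31
grasp_force: 59.2
```

```bash
python3 - <<'E'
from rig import *
from h import *
s=observe();print(s["position"],s["force"],s["width"])
f=grab_frame("scene");cv2.imwrite("pics/s2.png",f["img"][60:320,180:600])
E
```

```text
[ 491.45569444 -199.47879476  196.7384654 ] [-0.30526071  0.64142068 -4.88384573] 0.3097063354314735
```

View pics/s2.png

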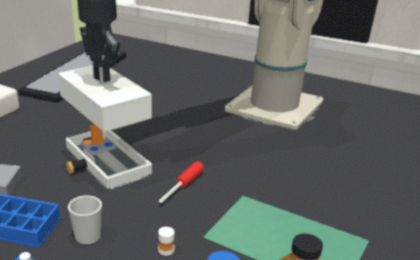

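The hood hangs level and clear of the tab, which is visible at about (95,132) in the crop. Carry it to the mat.

Call:
{"op": "drive_tool", "data": {"translation": [[-3,-8,0],[-9,-25,0],[-16,-46,0],[-25,-71,0],[-35,-101,0],[-45,-130,0],[-55,-160,0],[-65,-189,0],[-75,-219,0],[-85,-248,0],[-95,-277,0],[-105,-307,0]], "turn": [0,0,0,0,0,0,0,0,0,0,0,0], "gripper": [0,0,0,0,0,0,0,0,0,0,0,0]}}

```text
time_s: 7.25
position: [516.9, 126.5, 196.0]
tcp_rot: [-0.0, 0.979, -0.204, -0.001]
force: [0.8, -0.2, -4.6]
width: 0.309
grasp_force: 59.3
```

Call:
{"op": "drive_tool", "data": {"translation": [[-10,-29,0],[-19,-55,0],[-26,-76,0],[-32,-93,0],[-36,-105,0],[-39,-113.5,0],[-39,-113.5,0],[-39,-113.5,0],[-39,-113.5,0],[-39,-113.5,0],[-39,-113.5,0],[-39,-113.5,0]], "turn": [-1,-3,-6,-9,-12,-15,-18,-21,-23,-23,-23,-23], "gripper": [0,0,0,0,0,0,0,0,0,0,0,0]}}

```text
time_s: 8.75
position: [527.6, 243.5, 196.3]
tcp_rot: [0.0, 1.0, -0.005, 0.0]
force: [0.1, -0.7, -3.7]
width: 0.305
grasp_force: 59.3
```

```bash
python3 - <<'E'
from rig import *
from h import *
s=observe();print(s["position"],s["force"],s["width"],s["qpos"])
f=grab_frame("side");cv2.imwrite("pics/s3.png",f["img"])
E
```

```text
[527.59962478 243.47367225 196.31961954] [ 0.10445604 -0.68919734 -3.66509874] 0.30518295787634137 [-0.56589389  0.57284938  0.13197993  1.75612735 -0.09766272  0.81901659
 -1.96948473]
```

View pics/s3.png

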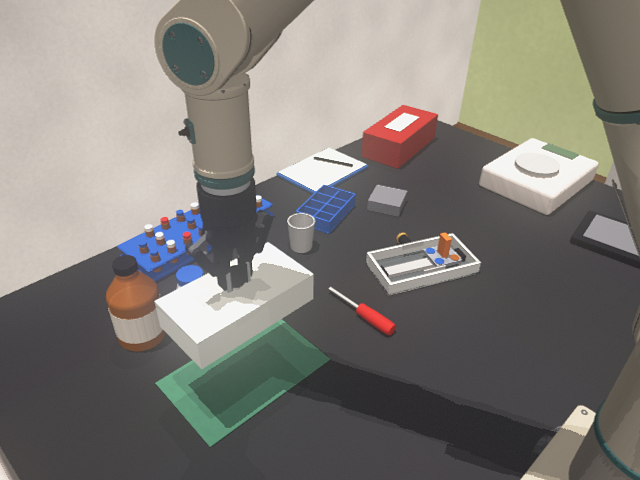

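The hood is level above the mat, and its shadow falls on the mat. Lower it.

Call:
{"op": "drive_tool", "data": {"translation": [[0,0,8],[0,0,22],[0,0,38],[0,0,56],[0,0,74],[0,0,92],[0,0,108],[0,0,118],[0,0,125],[0,0,129],[0,0,131],[0,0,132]], "turn": [0,0,0,0,0,0,0,0,0,0,0,0], "gripper": [0,0,0,0,0,0,0,0,0,0,0,0]}}

```text
time_s: 10.3
position: [527.9, 243.7, 64.6]
tcp_rot: [-0.0, 1.0, -0.005, 0.0]
force: [0.6, 0.5, -4.1]
width: 0.306
grasp_force: 59.3
```

Call:
{"op": "drive_tool", "data": {"translation": [[0,0,1],[0,0,2],[0,0,3],[0,0,4],[0,0,4.5],[0,0,5],[0,0,5],[0,0,5]], "turn": [0,0,0,0,0,0,0,0], "gripper": [0,0,0,0,0,0,0,0]}}

```text
time_s: 11.3
position: [527.6, 243.5, 59.9]
tcp_rot: [-0.0, 1.0, -0.005, 0.0]
force: [-2.3, -0.2, 5.8]
width: 0.307
grasp_force: 59.9
```

Touchdown felt: the vertical force went from −4 to +6 N. Release and rise.

Call:
{"op": "drive_tool", "data": {"translation": [[0,0,0],[0,0,0],[0,0,0],[0,0,0],[0,0,0],[0,0,-5],[0,0,-20],[0,0,-45],[0,0,-75],[0,0,-105],[0,0,-130],[0,0,-145]], "turn": [0,0,0,0,0,0,0,0,0,0,0,0], "gripper": [0.4,0.6,1,1,1,1,1,1,1,1,1,1]}}

```text
time_s: 12.8
position: [528.2, 243.8, 206.7]
tcp_rot: [-0.001, 1.0, -0.005, 0.001]
force: [0.1, 0.3, 0.4]
width: 1.003
grasp_force: 0.0
```

```bash
python3 - <<'E'
from rig import *
from h import *
s=observe();print(s["position"],s["force"],s["width"])
f=grab_frame("wrist");C=cloud(f);hsv=cv2.cvtColor(f["img"],cv2.COLOR_BGR2HSV)
t=big((abs(C[...,2]-55)<5)&(hsv[...,2]>110)&(hsv[...,1]<60));v,u=np.nonzero(t);print("hood",rect(plane(f,np.c_[u,v],55)),np.median(C[t][:,2]))
for n in("scene","side"):
    f=grab_frame(n);np.savez(n+"2.npz",**f);hsv=cv2.cvtColor(f["img"],cv2.COLOR_BGR2HSV);C=cloud(f)
    o=(hsv[...,0]>4)&(hsv[...,0]<18)&(hsv[...,1]>150)&(hsv[...,2]>90)&(np.hypot(C[...,0]-491,C[...,1]+199)<100)&(C[...,2]>28)
    o=big(o);v,u=np.nonzero(o);q=C[o];print(n,"tab",u.min(),u.max(),v.min(),v.max(),len(q),np.median(q,0),q.max(0))
    print("  ray z52",plane(f,[[u.mean(),v.mean()]],50))
    cv2.imwrite(f"pics/{n}2.png",f["img"])
E
```

```text
[528.22736184 243.78724155 206.70688649] [0.05407944 0.33741934 0.43128717] 1.0028776618506074
hood (array([527.1, 243.1]), 109.3, 209.9, -0.62) 54.81415886969563
scene tab 270 283 184 203 203 [ 477.61707634 -235.62681261   55.75357175] [ 489.24604253 -228.91543581   76.31678222]
  ray z52 [[ 468.46508244 -244.13867965   50.        ]]
side tab 438 450 233 256 226 [ 468.61970219 -235.8386952    57.18479397] [ 487.43731536 -229.24630642   75.73012744]
  ray z52 [[ 474.29082984 -244.00203533   50.        ]]
```

The hood sits on the mat within 1 mm of the mat's centre. Now go above the tab.

Call:
{"op": "drive_tool", "data": {"translation": [[-2,15,0],[-5,49,0],[-10,92,0],[-15,141,0],[-20,190,0],[-25,240,0],[-30,290,0],[-35,340,0],[-40,390,0],[-45,438,0],[-48,472,0],[-50,486,0]], "turn": [1,2,4,6,8,11,14,16,18,20,22,23], "gripper": [1,1,1,1,1,1,1,1,1,1,1,1]}}

```text
time_s: 14.45
position: [470.4, -244.5, 203.4]
tcp_rot: [0.0, 0.978, -0.207, -0.001]
force: [-0.1, -0.2, 0.6]
width: 1.002
grasp_force: 0.0
```

Call:
{"op": "drive_tool", "data": {"translation": [[0,0,15],[0,0,35],[0,0,50],[0,0,60],[0,0,60],[0,0,60]], "turn": [0,0,0,0,0,0], "gripper": [1,1,1,1,1,1]}}

```text
time_s: 15.2
position: [472.9, -242.0, 144.7]
tcp_rot: [0.0, 0.979, -0.204, 0.0]
force: [-0.5, -0.2, -0.6]
width: 1.0
grasp_force: 0.0
```

```bash
python3 - <<'E'
from rig import *
from h import *
s=observe();print(s["position"],s["tcp_rot"],s["force"],s["qpos"])
f=grab_frame("wrist");np.savez("w3.npz",**f);C=cloud(f);hsv=cv2.cvtColor(f["img"],cv2.COLOR_BGR2HSV)
o=(hsv[...,0]>4)&(hsv[...,0]<18)&(hsv[...,1]>150)&(abs(C[...,2]-74)<5)
o=big(o);v,u=np.nonzero(o);print(rect(plane(f,np.c_[u,v],74)),np.median(C[o][:,2]),u.mean(),v.mean())
cv2.imwrite("pics/w3.png",f["img"])
E
```

```text
[ 472.9095524  -241.96421827  144.68514955] [ 8.81064460e-05  9.78891134e-01 -2.04381949e-01  3.97607687e-04] [-0.53844732 -0.23459036 -0.61102384] [ 0.27686166  0.5896928   0.2142591   1.9397346  -0.20163694  0.63171212
 -1.36328707]
(array([ 473. , -242.4]), 13.4, 26.4, 65.91) 73.65852343689805 323.1698275862069 257.78879310344826
```

View pics/w3.png

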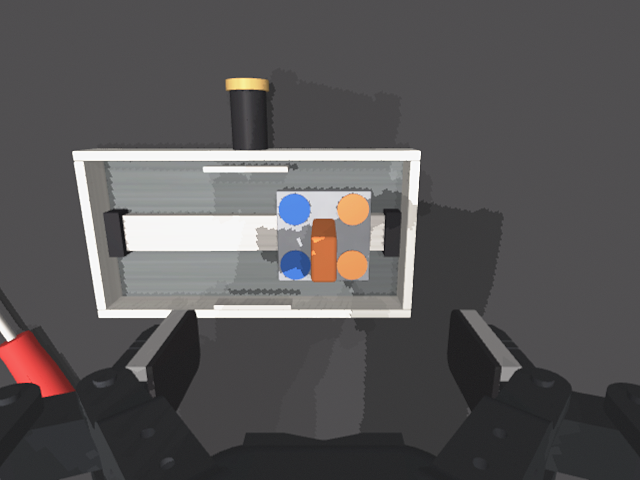

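The tab top is at about (325,250) and measures 13×26 mm, so carriage joint ≈ 3 mm. The pads clear the housing, so descend and grip.

Call:
{"op": "drive_tool", "data": {"translation": [[0,0.4,15],[0,0.4,40],[0,0.4,65],[0,0.4,85],[0,0.4,97],[0,0.4,101],[0,0.4,101],[0,0.4,101]], "turn": [0,0,0,0,0,0,0,0], "gripper": [1,1,1,1,1,1,1,1]}}

```text
time_s: 16.25
position: [472.9, -242.5, 44.0]
tcp_rot: [0.0, 0.979, -0.204, 0.001]
force: [0.3, 0.2, -0.3]
width: 1.004
grasp_force: 0.0
```

Call:
{"op": "drive_tool", "data": {"translation": [[0,0,0],[0,0,0],[0,0,0],[0,0,0],[0,0,0],[0,0,0],[0,0,0],[0,0,0]], "turn": [0,0,0,0,0,0,0,0], "gripper": [0,0,0,0,0,0,0,0]}}

```text
time_s: 17.25
position: [472.3, -242.5, 43.5]
tcp_rot: [0.0, 0.979, -0.205, 0.0]
force: [-1.5, -0.7, 5.5]
width: 0.155
grasp_force: 58.9
```

Gripped: width 0.155 is about 13 mm. Slide to about 29 mm of travel first.

Call:
{"op": "drive_tool", "data": {"translation": [[0,-2,0],[0,-5,0],[0,-8,0],[0,-12,0],[0,-16,0],[0,-20,0],[0,-23,0],[0,-25,0],[0,-26,0],[0,-26,0]], "turn": [0,0,0,0,0,0,0,0,0,0], "gripper": [0,0,0,0,0,0,0,0,0,0]}}

```text
time_s: 18.5
position: [481.7, -220.9, 43.5]
tcp_rot: [0.001, 0.979, -0.205, -0.0]
force: [-4.0, -5.7, 4.4]
width: 0.154
grasp_force: 59.2
```

Call:
{"op": "drive_tool", "data": {"translation": [[0,-1,0],[0,-2,0],[0,-2.5,0],[0,-2.5,0]], "turn": [0,0,0,0], "gripper": [0,0,0,0]}}

```text
time_s: 19.0
position: [482.6, -218.9, 43.5]
tcp_rot: [0.002, 0.979, -0.205, -0.0]
force: [-4.1, -6.4, 4.8]
width: 0.154
grasp_force: 59.1
```

Call:
{"op": "drive_tool", "data": {"translation": [[0,-1,0],[0,-2,0],[0,-2.5,0],[0,-2.5,0]], "turn": [0,0,0,0], "gripper": [0,0,0,0]}}

```text
time_s: 19.5
position: [483.7, -216.5, 43.5]
tcp_rot: [0.002, 0.979, -0.205, -0.0]
force: [-3.4, -6.8, 5.2]
width: 0.153
grasp_force: 59.2
```

Call:
{"op": "drive_tool", "data": {"translation": [[0,-1,0],[0,-2,0],[0,-2.5,0],[0,-2.5,0]], "turn": [0,0,0,0], "gripper": [0,0,0,0]}}

```text
time_s: 20.0
position: [484.6, -214.3, 43.5]
tcp_rot: [0.002, 0.979, -0.205, -0.0]
force: [-4.4, -6.4, 5.0]
width: 0.156
grasp_force: 59.2
```

Call:
{"op": "drive_tool", "data": {"translation": [[0,-1,0],[0,-2,0],[0,-2.5,0],[0,-2.5,0]], "turn": [0,0,0,0], "gripper": [0,0,0,0]}}

```text
time_s: 20.5
position: [485.6, -212.1, 43.5]
tcp_rot: [0.002, 0.979, -0.205, -0.0]
force: [-3.4, -6.5, 5.0]
width: 0.156
grasp_force: 59.2
```

Call:
{"op": "drive_tool", "data": {"translation": [[0,-1,0],[0,-2,0],[0,-2.5,0],[0,-2.5,0]], "turn": [0,0,0,0], "gripper": [0,0,0,0]}}

```text
time_s: 21.0
position: [486.6, -209.6, 43.5]
tcp_rot: [0.002, 0.979, -0.205, -0.0]
force: [-3.6, -5.9, 5.6]
width: 0.153
grasp_force: 59.2
```

Still a steady drag (joint ≈ 39 mm). Continue.

Call:
{"op": "drive_tool", "data": {"translation": [[0,-1,0],[0,-2,0],[0,-2.5,0],[0,-2.5,0]], "turn": [0,0,0,0], "gripper": [0,0,0,0]}}

```text
time_s: 21.5
position: [487.6, -207.4, 43.5]
tcp_rot: [0.002, 0.979, -0.205, -0.0]
force: [-3.8, -5.9, 6.3]
width: 0.153
grasp_force: 59.2
```

Call:
{"op": "drive_tool", "data": {"translation": [[0,-1,0],[0,-2,0],[0,-2.5,0],[0,-2.5,0]], "turn": [0,0,0,0], "gripper": [0,0,0,0]}}

```text
time_s: 22.0
position: [488.7, -205.0, 43.5]
tcp_rot: [0.002, 0.979, -0.205, -0.0]
force: [-3.5, -5.7, 5.4]
width: 0.152
grasp_force: 59.2
```

Call:
{"op": "drive_tool", "data": {"translation": [[0,-1,0],[0,-2,0],[0,-2.5,0],[0,-2.5,0]], "turn": [0,0,0,0], "gripper": [0,0,0,0]}}

```text
time_s: 22.5
position: [489.6, -202.8, 43.5]
tcp_rot: [0.002, 0.979, -0.205, -0.0]
force: [-3.1, -5.8, 5.3]
width: 0.149
grasp_force: 59.2
```

Call:
{"op": "drive_tool", "data": {"translation": [[0,-1,0],[0,-2,0],[0,-2.5,0],[0,-2.5,0]], "turn": [0,0,0,0], "gripper": [0,0,0,0]}}

```text
time_s: 23.0
position: [490.7, -200.4, 43.5]
tcp_rot: [0.001, 0.979, -0.205, -0.0]
force: [-3.8, -5.9, 5.8]
width: 0.153
grasp_force: 59.2
```

Call:
{"op": "drive_tool", "data": {"translation": [[0,-1,0],[0,-2,0],[0,-2.5,0],[0,-2.5,0]], "turn": [0,0,0,0], "gripper": [0,0,0,0]}}

```text
time_s: 23.5
position: [491.6, -198.2, 43.5]
tcp_rot: [0.002, 0.979, -0.205, -0.0]
force: [-4.0, -5.8, 5.2]
width: 0.159
grasp_force: 59.2
```

Call:
{"op": "drive_tool", "data": {"translation": [[0,-1,0],[0,-2,0],[0,-2.5,0],[0,-2.5,0]], "turn": [0,0,0,0], "gripper": [0,0,0,0]}}

```text
time_s: 24.0
position: [492.6, -196.0, 43.5]
tcp_rot: [0.002, 0.979, -0.205, -0.0]
force: [-4.1, -6.3, 5.9]
width: 0.151
grasp_force: 59.2
```

Joint ≈ 54 mm, with no click yet.

Call:
{"op": "drive_tool", "data": {"translation": [[0,-1,0],[0,-2,0],[0,-2.5,0],[0,-2.5,0]], "turn": [0,0,0,0], "gripper": [0,0,0,0]}}

```text
time_s: 24.5
position: [493.6, -193.5, 43.5]
tcp_rot: [0.001, 0.979, -0.205, -0.0]
force: [-4.0, -6.0, 5.6]
width: 0.156
grasp_force: 59.2
```

Call:
{"op": "drive_tool", "data": {"translation": [[0,-1,0],[0,-2,0],[0,-2.5,0],[0,-2.5,0]], "turn": [0,0,0,0], "gripper": [0,0,0,0]}}

```text
time_s: 25.0
position: [494.6, -191.4, 43.5]
tcp_rot: [0.002, 0.979, -0.205, -0.0]
force: [-4.1, -6.0, 6.3]
width: 0.153
grasp_force: 59.2
```

Call:
{"op": "drive_tool", "data": {"translation": [[0,-1,0],[0,-2,0],[0,-2.5,0],[0,-2.5,0]], "turn": [0,0,0,0], "gripper": [0,0,0,0]}}

```text
time_s: 25.5
position: [495.6, -188.9, 43.5]
tcp_rot: [0.001, 0.979, -0.205, -0.0]
force: [-4.3, -5.8, 5.6]
width: 0.149
grasp_force: 59.3
```

Call:
{"op": "drive_tool", "data": {"translation": [[0,-1,0],[0,-2,0],[0,-2.5,0],[0,-2.5,0]], "turn": [0,0,0,0], "gripper": [0,0,0,0]}}

```text
time_s: 26.0
position: [496.6, -186.7, 43.5]
tcp_rot: [0.002, 0.979, -0.205, -0.0]
force: [-4.0, -5.7, 6.0]
width: 0.157
grasp_force: 59.3
```

Call:
{"op": "drive_tool", "data": {"translation": [[0,-1,0],[0,-2,0],[0,-2.5,0],[0,-2.5,0]], "turn": [0,0,0,0], "gripper": [0,0,0,0]}}

```text
time_s: 26.5
position: [497.6, -184.5, 43.5]
tcp_rot: [0.002, 0.979, -0.205, -0.0]
force: [-4.3, -5.3, 4.8]
width: 0.152
grasp_force: 59.2
```

Call:
{"op": "drive_tool", "data": {"translation": [[0,-1,0],[0,-2,0],[0,-2.5,0],[0,-2.5,0]], "turn": [0,0,0,0], "gripper": [0,0,0,0]}}

```text
time_s: 27.0
position: [498.6, -182.1, 43.5]
tcp_rot: [0.001, 0.979, -0.205, -0.0]
force: [-4.5, -6.5, 5.0]
width: 0.154
grasp_force: 59.3
```

Call:
{"op": "drive_tool", "data": {"translation": [[0,-1,0],[0,-2,0],[0,-2.5,0],[0,-2.5,0]], "turn": [0,0,0,0], "gripper": [0,0,0,0]}}

```text
time_s: 27.5
position: [500.4, -178.2, 43.5]
tcp_rot: [0.001, 0.979, -0.205, -0.0]
force: [-3.0, -2.1, 6.2]
width: 0.152
grasp_force: 59.3
```

Call:
{"op": "drive_tool", "data": {"translation": [[0,-1,0],[0,-2,0],[0,-2.5,0],[0,-2.5,0]], "turn": [0,0,0,0], "gripper": [0,0,0,0]}}

```text
time_s: 28.0
position: [501.8, -174.7, 43.5]
tcp_rot: [-0.0, 0.979, -0.204, 0.0]
force: [-1.0, 0.0, 5.7]
width: 0.157
grasp_force: 59.3
```

The drag has vanished and the carriage was drawn forward (joint ≈ 77 mm). Probe a little further to find the notch's centre.

Call:
{"op": "drive_tool", "data": {"translation": [[0,-0.5,0],[0,-1,0],[0,-1,0],[0,-1,0]], "turn": [0,0,0,0], "gripper": [0,0,0,0]}}

```text
time_s: 28.5
position: [501.9, -174.7, 43.5]
tcp_rot: [0.0, 0.979, -0.205, 0.0]
force: [-2.3, -2.3, 6.0]
width: 0.157
grasp_force: 59.3
```

Call:
{"op": "drive_tool", "data": {"translation": [[0,-0.5,0],[0,-1,0],[0,-1,0],[0,-1,0]], "turn": [0,0,0,0], "gripper": [0,0,0,0]}}

```text
time_s: 29.0
position: [502.0, -174.6, 43.5]
tcp_rot: [0.001, 0.979, -0.205, -0.0]
force: [-3.4, -3.8, 5.3]
width: 0.157
grasp_force: 59.3
```

Call:
{"op": "drive_tool", "data": {"translation": [[0,-0.5,0],[0,-1,0],[0,-1.5,0],[0,-1.5,0]], "turn": [0,0,0,0], "gripper": [0,0,0,0]}}

```text
time_s: 29.5
position: [502.0, -174.4, 43.5]
tcp_rot: [0.002, 0.979, -0.205, -0.0]
force: [-4.0, -6.9, 6.5]
width: 0.158
grasp_force: 59.2
```

Call:
{"op": "drive_tool", "data": {"translation": [[0,-0.5,0],[0,-1,0],[0,-1,0],[0,-1,0]], "turn": [0,0,0,0], "gripper": [0,0,0,0]}}

```text
time_s: 30.0
position: [502.0, -174.3, 43.5]
tcp_rot: [0.002, 0.979, -0.206, -0.0]
force: [-4.2, -7.9, 6.1]
width: 0.159
grasp_force: 59.2
```

The carriage is held at over 9 N without moving, so it is locked in the notch. Back off to relax the push.

Call:
{"op": "drive_tool", "data": {"translation": [[0,1,0],[0,2,0],[0,3,0],[0,4,0],[0,4,0],[0,4,0],[0,4,0],[0,4,0]], "turn": [0,0,0,0,0,0,0,0], "gripper": [0,0,0,0,0,0,0,0]}}

```text
time_s: 31.0
position: [501.9, -174.5, 43.5]
tcp_rot: [0.0, 0.979, -0.205, 0.0]
force: [-1.7, -1.4, 6.2]
width: 0.157
grasp_force: 59.2
```

```bash
python3 - <<'E'
from rig import *
from h import *
s=observe();print(s["position"],s["force"],s["grasp_force"],abs(s["joint_vel"]).max())
f=grab_frame("scene");cv2.imwrite("pics/end.png",f["img"])
E
```

```text
[ 501.93493944 -174.53329904   43.51668437] [-1.6945668  -1.39865184  6.21312886] 59.23874080181122 0.0021135839227221617
```

View pics/end.png

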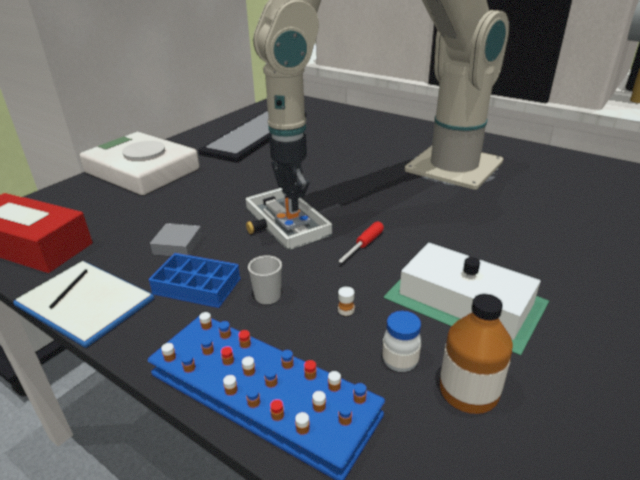

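The hood stands on the mat at about (470,285). The gripper holds the tab at about (290,205), and the bystanders have not moved.

```bash
python3 -c "
from rig import *
print(job_done())"
```

```text
the job is handed in; nothing more can be done
None
```

I handed the job in at about 31 s: the hood stands upright within about 1 mm of the mat's centre, and the gripper still holds the orange tab with the carriage at rest in the detent notch (about 77 mm of travel). The judge returned no verdict.

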